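Offer up a hinge leaf to its jamb behind a sliding guard

TASK

Slide the clear guard of the bench enclosure fully open along its track, then lift the loose hinge leaf straight out of its stand and lower its barrel between the two knuckles of the hinge jamb in the enclosure, without forcing it, so that all three holes line up for the hinge pin. Finish while holding the leaf there in the gripper, upright, still and not resting on anything: do not let go, because a colleague will push the pin through. Leave the pin, the objective case and the petri dish where they are.

Things in the scene. Friction and masses are not known exactly. Their poses are not given: they have to be found in the camera images.
- jamb_bore (a point): Target point: middle of the 35 mm gap between the two steel jamb knuckles in the enclosure's well, on their bore axis, 48 mm above the bench. y along the bores and the guard track, z up. Knuckles 18 mm outside, 11 mm bore, 24 mm long each side of the gap. Jamb block on the +x side, from 8 mm off the axis; the well is 134 (x) x 135 (y) mm about this point. The gap is open below for 24 mm.
- enclosure: Grey enclosure fixed to the bench, 150 (x) x 290 (y) mm, walls and track up to 78 mm high; origin at the middle of its underside, axes as for jamb_bore. The open-topped well with the jamb is at its -y end (target point at y = -70 mm), a closed deck at its +y end.
- guard (a joint): Sliding guard on the enclosure: clear sheet 130 x 130 mm in an aluminium frame, its top 73 mm above the bench. 0 = shut over the well, 0.13 m = fully open over the deck, with end stops at both; starts between 0 and 0.03. It opens toward the enclosure's +y and stays where it is left; 2 N of friction plus light drag.
- guard_tab (a point): Middle of the top face of the guard's upright black pull tab, 106 mm above the bench; moves with the guard, axes as for jamb_bore. Tab 14 mm thick along y (the slide direction), 44 mm long in x, rising 30 mm above its foot plate.
- leaf: Loose steel hinge leaf, about 0.2 kg, the same if turned half round about z. Origin = centre of its bore; y along the bore, z up the plate, x square to the plate. Barrel 18 mm outside, 11 mm bore, 30 mm long; above it a neck 28 mm wide, then a plate 60 mm wide (y), 8 mm thick (x), from 15 to 85 mm above the origin. Starts in the stand, barrel down, leaning at most a few degrees.
- stand: Fixed grey stand, 60 (x) x 90 (y) x 59 mm high; origin at the middle of its underside. Two cheeks with slots 10 mm wide, 22 mm deep, open upward, hold the edges of the leaf's plate, leaf axes along the stand's. The leaf's bore is then 22 mm and its top edge 107 mm above the bench. Lift it at least 50 mm straight up to clear the stand.
- pin: Bystander, loose: L-shaped steel hinge pin, 7 mm thick, 97 mm long with a 22 mm bent end, lying on the bench beside the stand; origin at the middle of the long part.
- case: Bystander, loose: black objective case with ochre screw lid, 39 mm across, 48 mm high; origin at the centre of its underside.
- petri: Bystander, loose: closed round petri dish, 58 mm across, 14 mm high; origin at the centre of its underside.
Not all that is in view belongs to the job. What is shaped like the leaf but orange is not meant.

How it is judged:
On the way, in this order (a step that is already met when the one before it is completed fails the run):
1. the guard is slid fully open (within 8 mm of its stop) while the leaf still stands in its stand (value of joint guard above 0.122 m and distance of leaf from where it was at the start of the episode below 0.02 m), for 0.2 s.
2. the leaf is lifted clear of the stand in the gripper (height (world z) of leaf above 0.065 m and contact force between the fingers and leaf above 1 N), for 0.2 s.
At the end, for the whole second after the job is handed in: Guard within 10 mm of fully open; leaf's bore within 4 mm of the jamb bores in each direction and parallel within 0.1 rad; leaf upright within 0.2 rad, at rest, held by the fingers (over 2 N) and pressing on the enclosure with under 6 N (value of joint guard above 0.12 m and x of leaf in the frame of jamb_bore between -0.004 and 0.004 m and z of leaf in the frame of jamb_bore between -0.004 and 0.004 m and y of leaf in the frame of jamb_bore between -0.004 and 0.004 m and angle between the y axis of leaf and the y axis of jamb_bore, either way round below 0.1 rad and angle between leaf's own z axis and vertical below 0.2 rad and contact force between the fingers and leaf above 2 N and contact force between leaf and enclosure below 6 N and linear speed of leaf below 0.02 m/s); the arm keeps its last pose, push and grip.
It fails at once if the leaf is forced hard against the jamb or enclosure (contact force between leaf and enclosure above 40 N).
It fails at once if the hinge pin is moved more than 20 mm (distance of pin from where it was at the start of the episode above 0.02 m).
It fails at once if the objective case is moved more than 20 mm (distance of case from where it was at the start of the episode above 0.02 m).
It fails at once if the petri dish is moved more than 20 mm (distance of petri from where it was at the start of the episode above 0.02 m).
It also fails if it takes over 51 s, if anything falls off the work surface, if the arm or the gripper's body presses on something with over 40 N, if the wrist force passes 120 N, or if a joint passes its speed limit or range.

ROBOT

A 6-joint arm with a two-finger parallel gripper is mounted at the origin on a cart in front of the work surface, level with it; the furniture and walls round the work are solid. World frame = base frame: x ahead of the robot, y to its left, z up, the work surface at z = 0. Lengths are in m, angles in rad, forces in N, time in s.
With the tool pointing down it reaches from about 0.375 to 0.975 m from the base axis. Payload 3.8 kg.
Tool frame: the origin (TCP) lies at the very end of the fingers, on their centre line; the grasp point (between the pads) lies 19 mm behind it; z points along the fingers, y is the line along which they close (so a half turn about z gives the same grasp; the last joint's range is limited). The gripper opens to 85 mm and grips with 20 to 120 N. Pads are 22 mm wide; open, the fingers measure 114 mm over their backs; the gripper's body (76 mm by 85 mm) begins 54 mm behind the grasp point. The pads swing forward as they close: fully open they stand 13 mm farther back than shut.
Start: joints at [-1.364, 0.264, 1.604, -0, 1.274, -0.037], TCP at [0.163, -0.655, 0.209] pointing down, gripper open.
Joint ranges: [-2.63, 2.63], [-0.94, 2.18], [0.31, 2.57], [-1.31, 4.45], [0, 2.66], [-2.55, 2.55]. Speed limits (rad/s): [2.57, 2.57, 3.14, 3.14, 3.14, 3.14].

INTERFACE

Orientations are given as a unit quaternion [x, y, z, w].
In Python, from plant import sense, cams, manip gives the robot as it stands.
- The arm moves only by the shell command python3 -m pendant 'ROWS'. ROWS is JSON, a list of rows, each a list of 3 entries, a list of its own where there are three numbers: the turn, a rotation vector about the tool's x, y, z in rad, then the shift along the tool's x, y, z in units of 50 mm (1.0 is 50 mm), then the opening, from 0 (shut) to 1 (fully open). In form: [[[wx, wy, wz], [x, y, z], claw], ...]. A call has 1 to 10 rows; each row shifts and turns the commanded pose from where the row before left it, along the tool's axes as they then stand; what a row does not reach is not made up. A row lasts 1/8 s, in which the tool goes at most 62.5 mm and 10.7 degrees, less where a joint would pass 70% of its speed; a pose out of reach is approached as far as the arm can. A call is refused whole if a number of a shift passes 1 or a number of a turn 0.188, either way. A call with a gripper value outside its range is refused whole. The fingers move at their own pace and stop on an object; the grip force is fixed at half the most. Time passes only in rows, so rows that do not move let the fingers close. It gives the time, the measured TCP pose, the force, the opening and the grip force at its end, in the units of the state.
- sense(): the state, without advancing time (a new reading comes with each control period).
- cams.snapshot(name): name is "scene" or "top" or "wrist"; returns a dict with "image" (400x640x3 uint8, red, green, blue), "fx", "fy", "cx", "cy" (pixels), "extrinsics" (4x4, takes a point from camera to world coordinates); the wrist camera has in their place "tool_from_camera" (4x4, takes a point from camera to tool coordinates, whose origin is the TCP and whose axes are the flange's). Camera axes: x right, y down, z forward; pixel columns grow to the right and rows downward; lengths in m; the calibration is good to about 2 mm. A picture is of the moment at which its call begins: read the wrist's pose just before it. There is no depth.
- manip.job_done(): hands the job in; it is judged then, once.
The state is a dict: "time": time; "joints": joint angles; "joint_velocities": joint speeds; "effort": joint torques, N m; "tcp_pos": TCP position; "orientation": TCP orientation; "wrist_force": force on the tool from outside, world axes, zero at the start; "ft_torque": the same for the moment, N m; "finger_gap": finger opening in m; "gripper_force": force on a finger pad.
Only numpy, scipy, OpenCV 4.12 (cv2) and the standard library are available. Lean on these libraries where they do the work, as an engineer would, in place of code of your own. Each camera call takes 0.05 s, during which the arm holds its last target. There are 200 camera calls.

## Working session

There is one attempt and no reset: what is moved stays moved. The work goes in short steps, Python scripts to look and compute and a shell command to move; the robot and the scene stay as the last step left them, time stands still between calls to the robot, and variables do not carry over. Pictures are saved under pics/ and viewed, at most 10 in all, crops included, and the job is handed in when it is done.

```bash
ls; mkdir -p pics
python3 - <<'E'
from plant import sense,cams
import cv2,numpy as np
s=sense();print(s)
for n in("scene","top","wrist"):
    d=cams.snapshot(n);cv2.imwrite(f"pics/{n}0.png",d["image"][:,:,::-1]);np.save(f"pics/{n}0.npy",d,allow_pickle=True)
    print(n,{k:np.round(v,4).tolist() for k,v in d.items() if k!="image"})
E
```

```text
pics
{'time': 0.0, 'joints': array([-1.36389110e+00,  2.64747494e-01,  1.60539594e+00, -3.72820246e-05,
        1.27372287e+00, -3.68987109e-02]), 'joint_velocities': array([ 3.70045324e-04,  5.74345321e-05,  7.33170747e-04, -1.62983008e-04,
        3.87948275e-05,  4.97872182e-04]), 'effort': array([-3.35186676e-03, -5.15122819e+01, -3.67311466e+01, -3.71333945e-04,
        1.30593919e-02, -5.60365578e-06]), 'tcp_pos': array([ 0.16276361, -0.65425638,  0.20745407]), 'orientation': array([ 9.92577844e-01,  1.21605640e-01, -1.14271499e-04, -1.13120832e-03]), 'wrist_force': array([-1.03170382,  0.20781415,  0.45088393]), 'ft_torque': array([-0.0064158 , -0.05294841, -0.00969287]), 'gripper_force': 0.0, 'finger_gap': 0.08524160942575223}
scene {'fx': 385.7731, 'fy': 385.7731, 'cx': 308.9411, 'cy': 204.0078, 'extrinsics': [[0.7001, -0.3276, 0.6344, 0.037], [-0.7137, -0.3485, 0.6076, -0.6326], [0.0221, -0.8782, -0.4778, 0.5048], [0.0, 0.0, 0.0, 1.0]]}
top {'fx': 392.1275, 'fy': 392.1275, 'cx': 329.4385, 'cy': 206.268, 'extrinsics': [[0.0014, -0.9926, 0.1215, 0.4648], [-0.9999, 0.0001, 0.0123, -0.1101], [-0.0123, -0.1215, -0.9925, 1.2044], [0.0, 0.0, 0.0, 1.0]]}
wrist {'fx': 318.4316, 'fy': 318.4316, 'cx': 314.5387, 'cy': 205.1984, 'tool_from_camera': [[0.0002, -0.9535, -0.3014, 0.0765], [1.0, 0.0002, 0.0001, 0.0006], [-0.0001, -0.3014, 0.9535, -0.1638], [0.0, 0.0, 0.0, 1.0]]}
```

View pics/scene0.png

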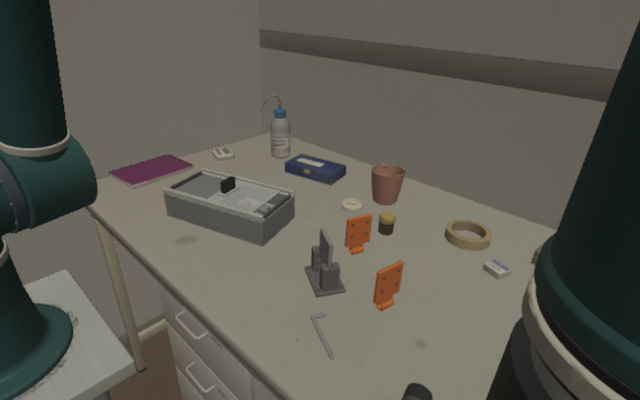

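View pics/top0.png

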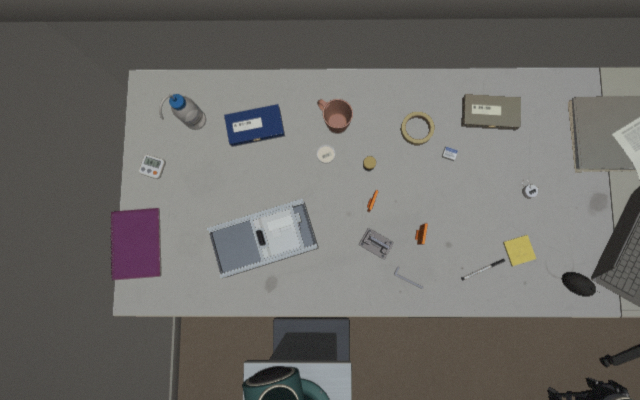

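The scene view shows the grey leaf in its stand (about 323,265), with orange decoys at (358,232) and (389,285) and the pin at (322,335). The enclosure is around (230,205), with its black tab at (228,185). In the top view the enclosure is at (262,238), the tab at (261,238) and the stand with the leaf at (377,242). The orange decoys are at (373,200) and (422,234), the pin at (409,278), the case at (370,163) and the petri dish at (326,154). The grey leaf in the stand is the one meant, because the others are orange.

```bash
cat > h.py <<'E'
import numpy as np
from scipy.spatial.transform import Rotation as R
def cam(d,s=None):
    if "extrinsics" in d: return np.array(d["extrinsics"])
    T=np.eye(4);T[:3,:3]=R.from_quat(s["orientation"]).as_matrix();T[:3,3]=s["tcp_pos"]
    return T@np.array(d["tool_from_camera"])
def ray(d,uv,z,s=None):
    T=cam(d,s);uv=np.atleast_2d(uv).astype(float)
    r=np.c_[(uv[:,0]-d["cx"])/d["fx"],(uv[:,1]-d["cy"])/d["fy"],np.ones(len(uv))]@T[:3,:3].T
    return T[:3,3]+r*((z-T[2,3])/r[:,2])[:,None]
def proj(d,p,s=None):
    T=cam(d,s);q=(np.atleast_2d(p)-T[:3,3])@T[:3,:3]
    return np.c_[q[:,0]/q[:,2]*d["fx"]+d["cx"],q[:,1]/q[:,2]*d["fy"]+d["cy"]]
E
python3 - <<'E'
import numpy as np,cv2
from h import *
t=np.load("pics/top0.npy",allow_pickle=True).item();c=np.load("pics/scene0.npy",allow_pickle=True).item()
a=t["image"][190:300,200:440][:,:,::-1];b=c["image"][160:310,150:420][:,:,::-1]
a=cv2.resize(a,(600,275),interpolation=cv2.INTER_CUBIC);b=cv2.resize(b,(585,325),interpolation=cv2.INTER_CUBIC)
o=np.zeros((600,600,3),np.uint8);o[:275,:600]=a;o[275:,:585]=b;cv2.imwrite("pics/crop1.png",cv2.convertScaleAbs(o,alpha=1.5))
print(ray(t,[[209,235],[302,200],[317,242],[222,276]],.078))
print(ray(t,[[261,238]],.106),ray(t,[[377,242]],.03),ray(t,[[409,278],[370,163],[326,154]],.0))
E
```

```text
[[ 0.51936471  0.25054526  0.078     ]
 [ 0.62101055 -0.01648274  0.078     ]
 [ 0.49959537 -0.06067671  0.078     ]
 [ 0.40304799  0.208936    0.078     ]]
[[0.50973343 0.09506027 0.106     ]] [[ 0.50125948 -0.23744663  0.03      ]] [[ 0.39398115 -0.33574312  0.        ]
 [ 0.74878028 -0.22208661  0.        ]
 [ 0.77790778 -0.08413609  0.        ]]
```

View pics/crop1.png

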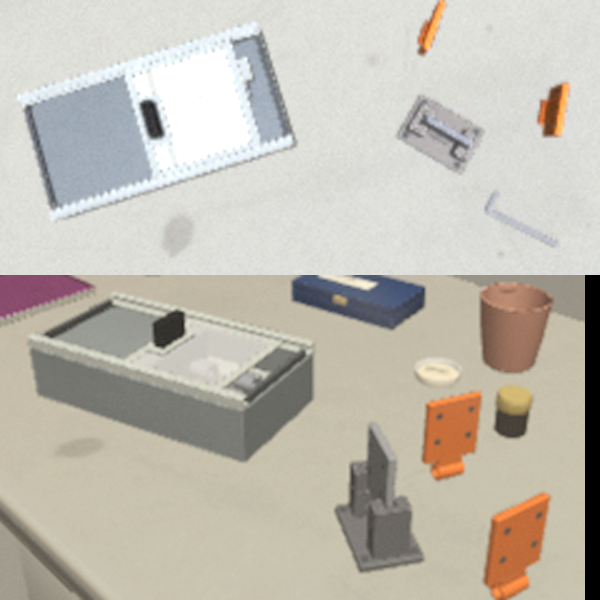

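The crop confirms it: the grey leaf stands in the grey stand at top-view pixel (377,242), in line with the stand's long axis. The orange ones at (373,200) and (422,234) are decoys. Now moving above the stand to look from closer by.

```bash
python3 -m pendant '[[[0,0,0],[0.85,-0.65,-0.1],1],[[0,0,0],[0.85,-0.65,-0.1],1],[[0,0,0],[0.85,-0.65,-0.1],1],[[0,0,0],[0.85,-0.65,-0.1],1],[[0,0,0],[0.85,-0.65,-0.1],1],[[0,0,0],[0.85,-0.65,-0.1],1],[[0,0,0],[0.85,-0.65,-0.1],1],[[0,0,0],[0.85,-0.65,0],1],[[0,0,0],[0.85,-0.65,0],1],[[0,0,0],[0.85,-0.65,0],1]]'
python3 -m pendant '[[[0,0,-0.17],[0,0,0],1],[[0,0,-0.17],[0,0,0],1],[[0,0,-0.17],[0,0,0],1],[[0,0,-0.17],[0,0,0],1],[[0,0,-0.17],[0,0,0],1],[[0,0,0],[0,0,0],1],[[0,0,0],[0,0,0],1]]'
python3 - <<'E'
from plant import sense,cams
import cv2,numpy as np
s=sense();d=cams.snapshot("wrist");d["s"]=s
cv2.imwrite("pics/w1.png",d["image"][:,:,::-1]);np.save("pics/w1.npy",d,allow_pickle=True)
print(s["tcp_pos"],s["orientation"],s["joints"])
E
```

```text
time: 1.4
tcp_pos: [0.4976, -0.2355, 0.2436]
orientation: [0.993, 0.122, -0.0, 0.0]
wrist_force: [0.4, -0.3, 0.7]
finger_gap: 0.0855
gripper_force: 0.0
time: 2.28
tcp_pos: [0.4968, -0.237, 0.2436]
orientation: [0.855, 0.519, -0.0, -0.0]
wrist_force: [0.4, 0.6, -0.4]
finger_gap: 0.0855
gripper_force: 0.0
[ 0.49678324 -0.23700307  0.24359856] [ 8.54877064e-01  5.18830587e-01 -7.97944504e-05 -1.44401766e-04] [-4.90400491e-01  7.82266409e-03  1.82859934e+00  1.02858494e-05
  1.30550046e+00 -1.05717805e-02]
```

View pics/w1.png

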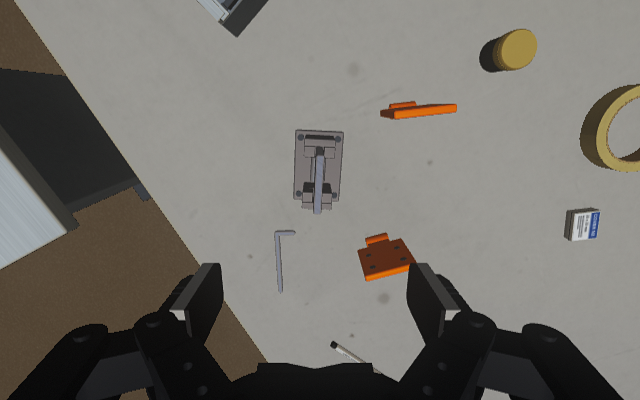

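The wrist view shows the leaf's top edge running from (319,150) to (317,213), with the stand around (318,168). The pin is at (280,260), with orange decoys at (418,110) and (385,257).

Run:
```python
import numpy as np,cv2
from h import *
d=np.load("pics/w1.npy",allow_pickle=True).item()
im=d["image"][120:225,280:360][:,:,::-1]
cv2.imwrite("pics/crop2.png",cv2.convertScaleAbs(cv2.resize(im,None,fx=5.6,fy=5.6,interpolation=cv2.INTER_CUBIC),alpha=1.4))
i=d["image"].astype(int)
for v in range(148,216,6): print(v,[ "%d/%d"%(i[v,u].mean(),i[v,u,2]-i[v,u,0]) for u in range(304,334)])
for y in (.107,): print(ray(d,[[319,150],[317,213]],y,d["s"]))
```

```text
148 ['86/-4', '116/-5', '116/-6', '116/-7', '117/-6', '116/-6', '116/-6', '116/-5', '116/-6', '117/-6', '111/-5', '92/-4', '52/-2', '55/-1', '57/-2', '57/-2', '57/-1', '55/-2', '63/-1', '97/-5', '54/-3', '130/-7', '123/-6', '121/-5', '119/-7', '120/-7', '118/-6', '116/-6', '115/-6', '114/-5']
154 ['114/-7', '119/-6', '119/-6', '119/-7', '118/-7', '119/-7', '119/-7', '119/-7', '120/-7', '124/-8', '84/-5', '74/-2', '50/-2', '56/-3', '64/-2', '62/-2', '61/-2', '59/-3', '59/-2', '48/-1', '106/-6', '121/-7', '119/-7', '119/-6', '118/-7', '118/-7', '118/-7', '119/-7', '118/-7', '119/-6']
160 ['117/-6', '116/-7', '117/-6', '117/-6', '117/-7', '119/-6', '121/-6', '61/-2', '95/-3', '110/-2', '129/-2', '42/1', '106/-5', '118/10', '130/20', '132/20', '130/18', '128/19', '127/17', '120/-2', '80/-3', '77/-3', '119/-6', '117/-6', '117/-7', '117/-6', '116/-7', '117/-6', '116/-7', '116/-8']
166 ['118/-7', '117/-6', '117/-7', '117/-7', '117/-7', '118/-7', '97/-5', '78/-3', '103/-3', '119/-3', '126/3', '49/1', '126/-2', '132/18', '133/19', '134/20', '133/19', '133/20', '123/10', '90/-3', '98/-3', '78/
[... 1818 characters left out ...]
/-6', '152/-7']
208 ['121/-7', '123/-7', '125/-7', '128/-7', '115/-8', '119/-6', '120/-6', '122/-7', '127/-7', '60/-4', '117/3', '130/20', '127/19', '131/19', '132/19', '133/22', '124/2', '70/-5', '118/-6', '118/-7', '125/-5', '125/-6', '117/-7', '119/-8', '120/-7', '121/-8', '112/-7', '102/-5', '147/-7', '146/-7']
214 ['146/-6', '147/-6', '147/-6', '146/-6', '146/-6', '146/-7', '147/-7', '146/-6', '148/-7', '150/-7', '141/-7', '138/-7', '136/-8', '134/-7', '140/-5', '136/-5', '139/-6', '149/-7', '148/-7', '147/-7', '146/-6', '146/-7', '146/-8', '147/-7', '146/-7', '146/-7', '145/-7', '145/-7', '146/-7', '145/-7']
[[ 0.51683593 -0.20731488  0.107     ]
 [ 0.48648033 -0.26192788  0.107     ]]
```

View pics/crop2.png

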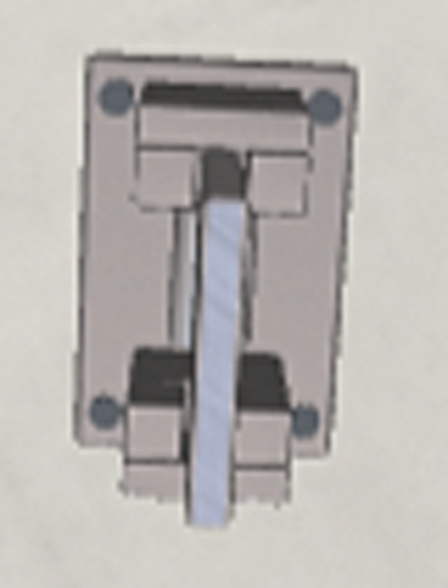

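The enlarged crop shows the leaf's bluish top edge in the stand slots, turned slightly from the image's vertical, with the stand base plate's four corner screws around it. I'll fit both.

Run:
```python
import numpy as np,cv2
from h import *
d=np.load("pics/w1.npy",allow_pickle=True).item();s=d["s"]
i=d["image"].astype(int);m=((i[...,2]-i[...,0])>9).astype(np.uint8);m[:,:308]=0;m[:,328:]=0;m[:140]=0;m[220:]=0
n,l,st,c=cv2.connectedComponentsWithStats(m);k=1+np.argmax(st[1:,4]);print(st[k])
v,u=np.nonzero(l==k)
p=np.array(ray(d,np.c_[u,v],.107,s)[:,:2],np.float32);r=cv2.minAreaRect(p*1000);print(r)
vx=cv2.fitLine(p*1000,cv2.DIST_L2,0,.01,.01).ravel();print(vx,np.degrees(np.arctan2(vx[1],vx[0])))
# stand base plate corners / screws from crop2 pixels
q=np.array([[116,97],[323,106],[105,411],[303,421]])/5.6+[280-.4,120-.4]
w=ray(d,q,.008,s);print(w,w.mean(0))
q=np.array([[88,57],[357,66],[77,443],[327,457]])/5.6+[280-.4,120-.4]
w=ray(d,q,.008,s);print(w,w.mean(0));print(np.linalg.norm(w[0]-w[1]),np.linalg.norm(w[0]-w[2]),np.degrees(np.arctan2(*(w[0]-w[2])[1::-1])))
o=R.from_quat(s["orientation"]).as_matrix();print("tool yaw",np.degrees(np.arctan2(o[1,0],o[0,0])))
# top-camera tab
t=np.load("pics/top0.npy",allow_pickle=True).item();g=t["image"].mean(2)
v,u=np.nonzero(g[225:250,250:275]<45);print(len(u),u.mean()+250,v.mean()+225,ray(t,[[u.mean()+250,v.mean()+225]],.1))
```

```text
[315 156   8  58 310]
((500.5989990234375, -237.33724975585938), (56.90017318725586, 5.23676872253418), 59.793617248535156)
[   0.5029239    0.8643307  500.98703   -236.58463  ] 59.80637
[[ 0.49875927 -0.19496219  0.008     ]
 [ 0.53829776 -0.21772058  0.008     ]
 [ 0.46260998 -0.25684292  0.008     ]
 [ 0.50230723 -0.28020146  0.008     ]] [ 0.50049356 -0.23743179  0.008     ]
[[ 0.49739485 -0.18457477  0.008     ]
 [ 0.54870836 -0.21342865  0.008     ]
 [ 0.45313537 -0.2606392   0.008     ]
 [ 0.50339535 -0.29062202  0.008     ]] [ 0.50065848 -0.23731616  0.008     ]
0.058869543749905426 0.08800397100067452 59.80623332777528
tool yaw 62.50768525655715
59 260.3220338983051 236.94915254237287 [[0.51293032 0.09816202 0.1       ]]
```

Leaf: centre (0.501, -0.237), bore direction at 59.8°, hardly any lean. Guard next: I'll go above the enclosure and look.

```bash
python3 -m pendant '[[[0,0,0],[0.92,-0.375,0],0.5],[[0,0,0],[0.92,-0.375,0],0],[[0,0,0],[0.92,-0.375,0],0],[[0,0,0],[0.92,-0.375,0],0],[[0,0,0],[0.92,-0.375,0],0],[[0,0,0],[0.92,-0.375,0],0]]' >/dev/null
python3 -m pendant '[[[0,0,-0.167],[0,0,0],0],[[0,0,-0.167],[0,0,0],0],[[0,0,-0.167],[0,0,0],0],[[0,0,-0.167],[0,0,0],0],[[0,0,-0.167],[0,0,0],0],[[0,0,0],[0,0,0],0],[[0,0,0],[0,0,0],0]]'
python3 - <<'E'
from plant import sense,cams
import cv2,numpy as np
s=sense();d=cams.snapshot("wrist");d["s"]=s
cv2.imwrite("pics/w2.png",d["image"][:,:,::-1]);np.save("pics/w2.npy",d,allow_pickle=True)
print(s["tcp_pos"],s["orientation"],s["joints"])
E
```

```text
time: 3.95
tcp_pos: [0.5237, 0.0598, 0.2438]
orientation: [0.571, 0.821, 0.0, 0.0]
wrist_force: [-0.2, 0.8, -0.4]
finger_gap: 0.0003
gripper_force: 0.0
[0.52371263 0.05978356 0.24380427] [5.71312440e-01 8.20732657e-01 2.87077119e-05 2.70437560e-05] [ 6.63976317e-02 -3.83571228e-02  1.87374140e+00  1.14635594e-05
  1.30613028e+00 -2.88193544e-01]
```

View pics/w2.png

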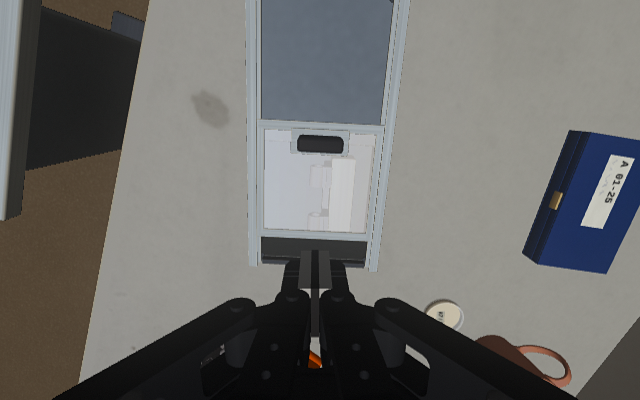

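The wrist view shows the tab's top at (321,144), the guard frame from (262,125) to (367,237), and the jamb knuckles faintly through the sheet at about (319,190). The rails run along the image's columns, and the enclosure's -y end is at row 269.

Run:
```python
import numpy as np,cv2
from h import *
d=np.load("pics/w2.npy",allow_pickle=True).item();s=d["s"];g=d["image"].astype(int).mean(2)
sub=g[130:160,290:350];n,l,st,c=cv2.connectedComponentsWithStats((sub<45).astype(np.uint8));k=1+np.argmax(st[1:,4]);print(st[k],c[k])
tab=ray(d,[c[k]+[290,130]],.106,s)[0]
print("tab",tab, ray(d,[[298,136],[343,136]],.106,s))
# rail outer edges: row-wise gradient
for name,lo,hi in(("L",238,256),("R",370,420)):
    P=[]
    for v in range(20,250,4):
        row=cv2.GaussianBlur(d["image"].astype(np.float32),(3,3),0)[v].astype(float).mean(1)
        gr=np.abs(np.diff(row[lo:hi])); P.append([lo+np.argmax(gr)+.5,v])
    P=np.array(P); w=ray(d,P,.078,s)[:,:2].astype(np.float32)*1000
    f=cv2.fitLine(w,cv2.DIST_HUBER,0,.01,.01).ravel();nrm=np.array([-f[1],f[0]]);res=(w-f[2:])@nrm
    print(name,f,np.degrees(np.arctan2(f[1],f[0])),res.std(),P[::12,0])
print(ray(d,[[248,268],[378,271]],.078,s),ray(d,[[319,188]],.048,s))
tx=R.from_quat(s["orientation"]).as_matrix()
print("yaw",np.degrees(np.arctan2(tx[1,0],tx[0,0])),"tab in tool",tx.T@(tab-s["tcp_pos"]))
```

```text
[  7   5  46  18 299] [30.94648829 10.89632107]
tab [0.51335818 0.10308907 0.106     ] [[0.49177399 0.09987722 0.106     ]
 [0.53099575 0.11440813 0.106     ]]
L [ 2.5735179e-01 -9.6631777e-01  4.4534586e+02  8.9093887e+01] -75.08701 3.0605965 [254.5 254.5 254.5 254.5 247.5]
R [ 3.3080637e-01 -9.4369864e-01  5.6672888e+02  1.3719983e+02] -70.682274 3.8027549 [391.5 386.5 381.5 379.5 383.5]
[[ 0.4869565  -0.06460579  0.078     ]
 [ 0.62966608 -0.01589559  0.078     ]] [[0.5335729 0.0462689 0.048    ]]
yaw 110.31640599508474 tab in tool [0.04420816 0.0053148  0.13780417]
```

```bash
python3 -m pendant '[[[0,0,0],[0,0.1,1],0],[[0,0,0],[0,0,1],0],[[0,0,0],[0,0,0.7],0],[[0,0,0],[0,0,0.4],0],[[0,0,0],[0,0,0],0],[[0,0,0],[0.25,0,0],0],[[0,0,0],[0.25,0,0],0],[[0,0,0],[0.2,0,0],0],[[0,0,0],[0.2,0,0],0],[[0,0,0],[0.2,0,0],0]]'
python3 -m pendant '[[[0,0,0],[0.2,0,0],0],[[0,0,0],[0.2,0,0],0],[[0,0,0],[0.2,0,0],0],[[0,0,0],[0.2,0,0],0],[[0,0,0],[0.2,0,0],0]]'
python3 - <<'E'
from plant import sense,cams
import cv2,numpy as np
for n in("wrist",):
    s=sense();d=cams.snapshot(n);cv2.imwrite("pics/w3.png",d["image"][:,:,::-1])
E
```

```text
time: 5.25
tcp_pos: [0.5089, 0.1139, 0.089]
orientation: [0.57, 0.822, 0.0, 0.0]
wrist_force: [0.0, -0.1, 0.2]
finger_gap: -0.0
gripper_force: 0.0
time: 5.88
tcp_pos: [0.4913, 0.1605, 0.0888]
orientation: [0.57, 0.822, -0.0, -0.0]
wrist_force: [-0.3, -0.9, 0.5]
finger_gap: -0.0
gripper_force: 0.0
```

View pics/w3.png

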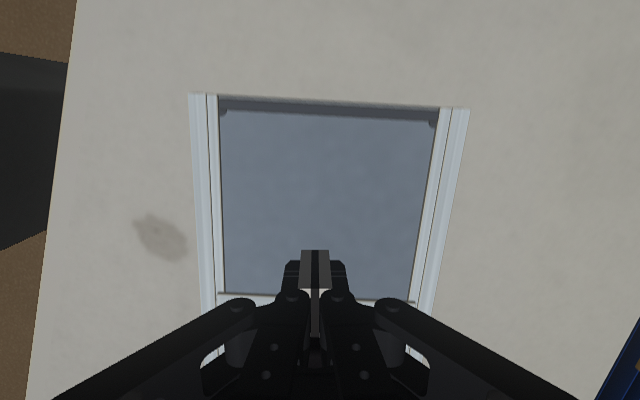

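The picture shows the guard's edge at row 295, behind the fingertips at (315,250), with no tab ahead of them, so the guard doesn't seem to have followed. I'll check from the fixed cameras before pushing further.

Run:
```python
from plant import sense,cams
import cv2,numpy as np
from h import *
s=sense();print(s["time"],s["tcp_pos"],s["wrist_force"])
d=cams.snapshot("scene");t=cams.snapshot("top")
np.save("pics/s4.npy",d,allow_pickle=True);np.save("pics/t4.npy",t,allow_pickle=True)
a=cv2.resize(d["image"][130:260,140:320],(623,450),interpolation=cv2.INTER_CUBIC)
b=cv2.resize(t["image"][195:285,195:330],(225,150),interpolation=cv2.INTER_CUBIC)
o=np.zeros((600,623,3),np.uint8);o[:450]=a;o[450:,:225]=b
c=cv2.resize(t["image"][215:255,230:290],(225,150),interpolation=cv2.INTER_CUBIC);o[450:,240:465]=c
cv2.imwrite("pics/f4.png",cv2.convertScaleAbs(o[:,:,::-1],alpha=1.4))
print(proj(d,s["tcp_pos"]),proj(t,s["tcp_pos"]))
```

```text
5.925 [0.49094565 0.16135393 0.08872766] [-0.79202438  1.09315036  0.45253445]
[[206.26929713 180.13023746]] [[238.6925673  244.85994127]]
```

View pics/f4.png

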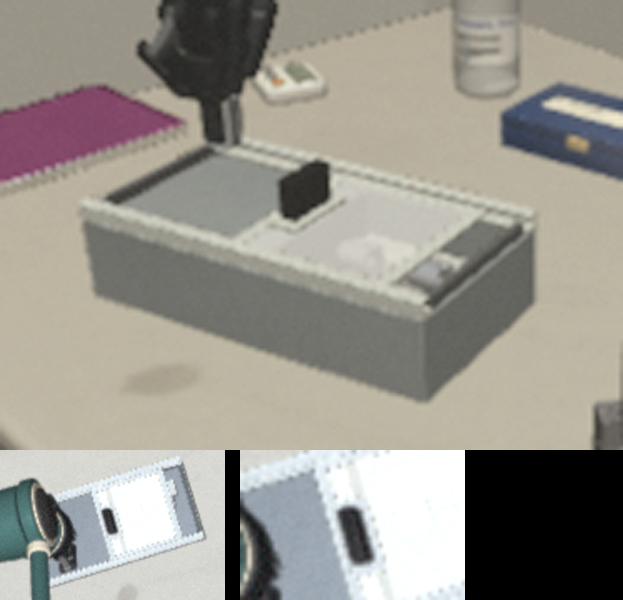

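The fixed views show the guard has not moved: the tab is still at crop (305,190). The fingers, at crop (220,145), passed above it. The tips look higher than the reported TCP, so I'll measure that.

Run:
```python
import cv2,numpy as np
from h import *
from plant import sense
d=np.load("pics/s4.npy",allow_pickle=True).item();s=sense();M=R.from_quat(s["orientation"]).as_matrix()
for a in(0,.01,.02,.03): print(a,proj(d,np.array([M@[x,y,-a]+s["tcp_pos"] for x in(-.011,0,.011) for y in (0,)])).round(1).tolist())
g=d["image"].mean(2).astype(int)
for v in range(160,188,2): print(v,g[v,192:222].tolist())
w=np.array(cv2.imread("pics/w3.png")).mean(2).astype(int)
for v in range(236,262,2): print(v,w[v,296:336:3].tolist())
```

```text
0 [[210.3, 181.0], [206.6, 180.2], [203.1, 179.4]]
0.01 [[209.9, 177.4], [206.2, 176.6], [202.6, 175.7]]
0.02 [[209.5, 173.7], [205.8, 172.9], [202.2, 172.1]]
0.03 [[209.0, 170.0], [205.4, 169.2], [201.7, 168.4]]
160 [122, 122, 122, 121, 122, 92, 39, 33, 34, 32, 32, 43, 82, 89, 65, 56, 59, 92, 116, 121, 122, 122, 122, 123, 119, 111, 107, 108, 112, 111]
162 [121, 122, 122, 122, 122, 102, 58, 35, 36, 36, 33, 32, 75, 88, 72, 54, 64, 79, 109, 121, 122, 121, 121, 122, 122, 122, 122, 122, 122, 123]
164 [96, 110, 119, 123, 122, 106, 65, 34, 33, 35, 34, 31, 65, 85, 78, 57, 65, 75, 105, 122, 122, 123, 122, 123, 122, 123, 124, 122, 122, 122]
166 [104, 102, 115, 123, 122, 121, 89, 35, 38, 37, 36, 34, 53, 83, 83, 58, 63, 72, 103, 123, 122, 123, 124, 123, 124, 123, 123, 123, 123, 123]
168 [109, 106, 118, 123, 122, 122, 93, 42, 35, 35, 36, 36, 46, 82, 86, 63, 62, 83, 111, 123, 123, 122, 123, 123, 123, 123, 123, 124, 123, 123]
170 [122, 122, 122, 124, 123, 124, 113, 79, 42, 37, 33, 30, 36, 78, 88, 67, 52, 89, 129, 140, 132, 132, 132, 130, 127, 126, 124, 124, 123, 124]
172 [122, 123, 121, 115, 110, 
[... 1370 characters left out ...]
, 113, 115]
242 [118, 117, 115, 115, 116, 116, 114, 113, 112, 113, 113, 113, 113, 116]
244 [118, 116, 116, 115, 115, 115, 114, 113, 113, 112, 112, 113, 113, 114]
246 [117, 117, 117, 116, 116, 115, 114, 115, 114, 113, 111, 111, 113, 114]
248 [116, 116, 119, 119, 118, 117, 117, 118, 116, 115, 114, 112, 113, 114]
250 [117, 118, 58, 59, 60, 51, 30, 28, 60, 59, 59, 113, 114, 113]
252 [116, 118, 57, 59, 59, 38, 25, 23, 60, 59, 59, 116, 114, 114]
254 [115, 119, 58, 60, 59, 39, 25, 24, 59, 59, 58, 100, 113, 113]
256 [115, 119, 58, 58, 58, 39, 26, 23, 60, 58, 59, 83, 114, 115]
258 [118, 121, 58, 59, 58, 39, 24, 24, 59, 59, 58, 82, 118, 118]
260 [51, 52, 59, 59, 58, 38, 24, 22, 59, 58, 58, 50, 51, 52]
```

Scene and wrist views agree: the shut fingertips sit about 22 mm short of the reported TCP, so they passed just above the tab. I'll go up and back, then descend about 23 mm deeper and push again.

```bash
python3 -m pendant '[[[0,0,0],[0,0,-0.5],0],[[0,0,0],[0,0,0],0],[[0,0,0],[-0.75,0,0],0],[[0,0,0],[-0.75,0,0],0],[[0,0,0],[-0.75,0,0],0],[[0,0,0],[0,0,0],0],[[0,0,0],[0,0,0.5],0],[[0,0,0],[0,0,0.47],0],[[0,0,0],[0,0,0],0],[[0,0,0],[0,0,0],0]]'
python3 -m pendant '[[[0,0,0],[0.2,0,0],0],[[0,0,0],[0.2,0,0],0],[[0,0,0],[0.2,0,0],0],[[0,0,0],[0.2,0,0],0],[[0,0,0],[0.2,0,0],0],[[0,0,0],[0.2,0,0],0],[[0,0,0],[0.2,0,0],0]]'
python3 - <<'E'
from plant import sense,cams
import cv2,numpy as np
s=sense();print(s["tcp_pos"],s["wrist_force"])
d=cams.snapshot("wrist");g=d["image"].mean(2)
print([(v,int(g[v,340])) for v in range(190,260,4)])
t=cams.snapshot("scene")["image"].mean(2)
n,l,st,c=cv2.connectedComponentsWithStats((t[160:200,190:260]<45).astype(np.uint8));print(st[1:],c[1:]+[190,160])
E
```

```text
time: 7.28
tcp_pos: [0.5311, 0.055, 0.0656]
orientation: [0.57, 0.822, 0.0, 0.0]
wrist_force: [0.1, -0.3, 0.5]
finger_gap: 0.0001
gripper_force: 0.0
time: 8.15
tcp_pos: [0.5065, 0.1207, 0.0655]
orientation: [0.57, 0.822, 0.0, 0.0]
wrist_force: [2.1, -2.2, 1.4]
finger_gap: -0.0001
gripper_force: 1.2
[0.50645759 0.12067521 0.06546801] [ 2.12059064 -2.18553801  1.3957943 ]
[(190, 170), (194, 180), (198, 172), (202, 166), (206, 174), (210, 172), (214, 25), (218, 28), (222, 29), (226, 29), (230, 30), (234, 30), (238, 34), (242, 40), (246, 38), (250, 38), (254, 37), (258, 33)]
[[  8   0  32  29 396]
 [ 10  13   1   1   1]
 [  6  15   1   1   1]
 [  8  14   1   1   1]] [[213.81313131 170.03535354]
 [200.         173.        ]
 [196.         175.        ]
 [198.         174.        ]]
```

Now it's pushing at about 3 N.

```bash
python3 -m pendant '[[[0,0,0],[0.2,0,0],0],[[0,0,0],[0.2,0,0],0],[[0,0,0],[0.2,0,0],0],[[0,0,0],[0.2,0,0],0],[[0,0,0],[0.2,0,0],0],[[0,0,0],[0.1,0,0],0]]'
for i in 1 2 3; do :; done
python3 -m pendant '[[[0,0,0],[0.08,0,0],0],[[0,0,0],[0.08,0,0],0],[[0,0,0],[0,0,0],0]]'
```

```text
time: 9.0
tcp_pos: [0.487, 0.1724, 0.0654]
orientation: [0.57, 0.822, 0.0, 0.0]
wrist_force: [1.9, -1.1, 0.2]
finger_gap: 0.0002
gripper_force: 1.1
time: 9.38
tcp_pos: [0.4836, 0.1794, 0.0651]
orientation: [0.57, 0.822, -0.0, -0.001]
wrist_force: [0.6, 0.9, 0.6]
finger_gap: 0.0004
gripper_force: 0.0
```

```bash
python3 -m pendant '[[[0,0,0],[0.08,0,0],0],[[0,0,0],[0.08,0,0],0],[[0,0,0],[0,0,0],0]]'
```

```text
time: 9.75
tcp_pos: [0.4828, 0.1818, 0.0651]
orientation: [0.569, 0.822, -0.003, 0.003]
wrist_force: [5.8, -16.9, -0.2]
finger_gap: 0.0002
gripper_force: 9.8
```

```bash
python3 -m pendant '[[[0,0,0],[0.08,0,0],0],[[0,0,0],[0.08,0,0],0],[[0,0,0],[0,0,0],0]]'
```

```text
time: 10.12
tcp_pos: [0.4829, 0.1818, 0.0652]
orientation: [0.567, 0.823, -0.007, 0.009]
wrist_force: [16.5, -44.8, -0.8]
finger_gap: 0.0001
gripper_force: 24.0
```

Force rises with no further movement, so the guard is at its stop. Backing off, rising and looking into the well.

```bash
python3 -m pendant '[[[0,0,0],[-0.4,0,0],0],[[0,0,0],[-0.4,0,0],0],[[0,0,0],[0,0,-0.6],0],[[0,0,0],[0,0,-0.9],0.3],[[0,0,0],[-0.9,0,-0.7],0.6],[[0,0,0],[-0.9,0,-0.7],1],[[0,0,0],[-0.9,0,-0.7],1],[[0,0,0],[0,0,0],1],[[0,0,0],[0,0,0],1]]'
python3 - <<'E'
from plant import sense,cams
import cv2,numpy as np
s=sense();d=cams.snapshot("wrist");d["s"]=s
np.save("pics/w5.npy",d,allow_pickle=True)
cv2.imwrite("pics/w5.png",cv2.convertScaleAbs(cv2.resize(d["image"][:250,170:490][:,:,::-1],None,fx=2.4,fy=2.4,interpolation=cv2.INTER_CUBIC),alpha=1.4))
print(s["tcp_pos"],s["orientation"])
E
```

```text
time: 11.25
tcp_pos: [0.5392, 0.0306, 0.2443]
orientation: [0.57, 0.821, -0.0, -0.001]
wrist_force: [-0.5, 0.2, -0.3]
finger_gap: 0.0854
gripper_force: 0.0
[0.53918675 0.03060216 0.24430427] [ 5.70223382e-01  8.21488913e-01 -1.66983226e-04 -1.11035144e-03]
```

View pics/w5.png

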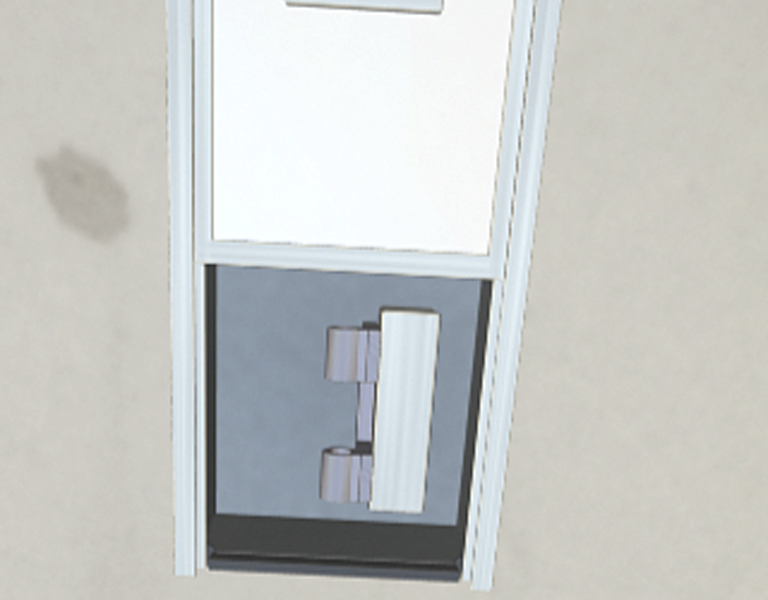

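The crop shows the well open: the guard's trailing frame is at row 262. The knuckles' left edge runs from (328,327) to (320,500), with end faces at rows 381 and 452. The jamb block is on the right at (405,410) and the rails' ends are at row 575–588.

Run:
```python
import numpy as np
from h import *
d=np.load("pics/w5.npy",allow_pickle=True).item();s=d["s"]
f=lambda P:(np.array(P,float)+.5)/2.4-.5+[170,0]
def r(P,z): return ray(d,f(P),z,s)[:,:2]
ang=lambda v:np.degrees(np.arctan2(v[1],v[0]))
L=r([[168,10],[175,570]],.078);Rr=r([[561,10],[492,585]],.078)
print("rails",ang(L[0]-L[1]),ang(Rr[0]-Rr[1]));E=r([[175,575],[492,589]],.078);print("end",E,ang(E[1]-E[0])+90,np.linalg.norm(E[1]-E[0]))
B=r([[381,312],[370,510]],.078);print("block edge top",ang(B[0]-B[1]))
yaw=np.radians(ang(L[0]-L[1])+ang(Rr[0]-Rr[1]))/2
y=np.array([np.cos(yaw),np.sin(yaw)]);x=np.array([y[1],-y[0]])
print("target from end",E.mean(0)+y*.075)
K=r([[343,381],[340,456]],.057);print("gap mid",K.mean(0),"gap",(K[0]-K[1])@y, "outer",r([[343,326],[336,502]],.057),)
k=r([[328,350],[320,480]],.048);print("left edge@48",k,ang(k[0]-k[1]));
c=d["s"]["tcp_pos"];T=cam(d,s);print("cam",T[:3,3])
# left silhouette: tangent in xz plane across axis
for q in k:
    cx=T[:2,3]@x; cz=T[2,3]; a=q@x; th=np.arctan2(a-cx,cz-.048); print("axis x coord",a+.009/np.cos(th),"gapmid x", K.mean(0)@x, "gap y",K.mean(0)@y)
o=R.from_quat(s["orientation"]).as_matrix();print(np.degrees(np.arctan2(o[1,0],o[0,0])))
t=.5*((E.mean(0)+y*.075)@x),E.mean(0)@x;print(t,"end y+75",E.mean(0)@y+.075)
xc=E.mean(0)@x;print("axes x",x,"y",y)
```

```text
rails 107.26449304813818 107.42049772484579
end [[ 0.48622101 -0.06149893]
 [ 0.62827159 -0.01597581]] 107.76916066865621 0.14916676680984736
block edge top 107.97102821787743
target from end [0.53489008 0.03285313]
gap mid [0.53484118 0.03135842] gap 0.03568755508871527 outer [[ 0.52064941  0.07160837]
 [ 0.5465422  -0.00781819]]
left edge@48 [[ 0.51813634  0.05808386]
 [ 0.53612787 -0.00271222]] 106.48519780218304
cam [0.5121065  0.10195865 0.40822434]
axis x coord 0.5208975169842446 gapmid x 0.5198746974743687 gap y -0.12949416147052076
axis x coord 0.5199493971667516 gapmid x 0.5198746974743687 gap y -0.12949416147052076
110.46826914175638
(np.float64(0.2601834614290587), np.float64(0.5203669228581173)) end y+75 -0.12808197477311678
axes x [0.95453998 0.29808292] y [-0.29808292  0.95453998]
```

Target ≈ (0.535, 0.032), bores at about 107.5°, gap 35.7 mm. Now to the leaf.

```bash
python3 -m pendant '[[[0,0,0],[-0.95,-0.52,0],1],[[0,0,0],[-0.95,-0.52,0],1],[[0,0,0],[-0.95,-0.52,0],1],[[0,0,0],[-0.95,-0.52,0],1],[[0,0,0],[-0.95,-0.52,0],1],[[0,0,0.177],[0,0,0],1],[[0,0,0.177],[0,0,0],1],[[0,0,0.177],[0,0,0],1],[[0,0,0.177],[0,0,0],1],[[0,0,0.177],[0,0,0],1]]'
python3 -m pendant '[[[0,0,0],[0,0,0.6],1],[[0,0,0],[0,0,0.6],1],[[0,0,0],[0,0,0],1],[[0,0,0],[0,0,0],1]]'
python3 - <<'E'
from plant import sense,cams
import cv2,numpy as np
from h import *
s=sense();d=cams.snapshot("wrist");d["s"]=s;np.save("pics/w6.npy",d,allow_pickle=True)
i=d["image"].astype(int);m=((i[...,2]-i[...,0])>9).astype(np.uint8);m[:,:290]=0;m[:,345:]=0;m[:60]=0;m[280:]=0
n,l,st,c=cv2.connectedComponentsWithStats(m);k=1+np.argmax(st[1:,4]);print(st[k])
v,u=np.nonzero(l==k);p=ray(d,np.c_[u,v],.107,s);M=R.from_quat(s["orientation"]).as_matrix()
q=((p-s["tcp_pos"])@M).astype(np.float32)
print("edge in tool mm",cv2.minAreaRect(q[:,:2]*1000),q.min(0)*1000,q.max(0)*1000,s["orientation"],s["tcp_pos"])
f=cv2.fitLine(q[:,:2],cv2.DIST_L2,0,.01,.01).ravel();print(f)
E
```

```text
time: 12.55
tcp_pos: [0.5008, -0.2356, 0.243]
orientation: [0.868, 0.497, -0.001, -0.002]
wrist_force: [-0.1, 0.1, -0.3]
finger_gap: 0.0852
gripper_force: 0.0
time: 13.05
tcp_pos: [0.5017, -0.2369, 0.1852]
orientation: [0.867, 0.499, -0.0, -0.0]
wrist_force: [0.4, -1.0, 0.7]
finger_gap: 0.0854
gripper_force: 0.0
[311 171   7  68 474]
edge in tool mm ((-0.6099395751953125, -0.46451330184936523), (4.943919658660889, 55.9975700378418), 89.9673080444336) [-28.610136   -2.9204965  78.23437  ] [27.389326   2.0234225 78.247086 ] [ 8.66574721e-01  4.99047158e-01 -1.45140940e-04 -4.07031588e-04] [ 0.50168209 -0.23693177  0.18524048]
[ 9.9999923e-01  1.2653673e-03  1.0463448e-04 -4.5059930e-04]
```

The edge is centred in the gripper within 1 mm and parallel. Descend and close.

```bash
python3 -m pendant '[[[0,0,0],[0,0,0.7],1],[[0,0,0],[0,0,0.7],1],[[0,0,0],[0,0,0.6],1],[[0,0,0],[0,0,0.5],1],[[0,0,0],[0,0,0.2],1],[[0,0,0],[0,0,0],1]]'
python3 -m pendant '[[[0,0,0],[0,0,0],0.6],[[0,0,0],[0,0,0],0.3],[[0,0,0],[0,0,0],0.15],[[0,0,0],[0,0,0],0],[[0,0,0],[0,0,0],0],[[0,0,0],[0,0,0],0],[[0,0,0],[0,0,0],0]]'
```

```text
time: 13.85
tcp_pos: [0.5019, -0.238, 0.0507]
orientation: [0.867, 0.499, 0.0, 0.0]
wrist_force: [-0.5, 0.1, 0.5]
finger_gap: 0.0853
gripper_force: 0.0
time: 14.72
tcp_pos: [0.5017, -0.2379, 0.0506]
orientation: [0.867, 0.498, 0.0, 0.0]
wrist_force: [-1.3, 0.2, 4.0]
finger_gap: 0.007
gripper_force: 59.1
```

```bash
python3 -m pendant '[[[0,0,0],[0,0,-0.15],0],[[0,0,0],[0,0,-0.25],0],[[0,0,0],[0,0,-0.4],0],[[0,0,0],[0,0,-0.5],0],[[0,0,0],[0,0,-0.5],0],[[0,0,0],[0,0,-0.5],0],[[0,0,0],[0,0,-0.4],0],[[0,0,0],[0,0,0],0],[[0,0,0],[0,0,0],0]]'
python3 - <<'E'
from plant import sense,cams
import cv2,numpy as np
from h import *
s=sense();d=cams.snapshot("wrist");d["s"]=s;np.save("pics/w7.npy",d,allow_pickle=True)
c=cams.snapshot("scene");np.save("pics/s7.npy",c,allow_pickle=True)
i=d["image"].astype(int);M=R.from_quat(s["orientation"]).as_matrix()
a=cv2.resize(d["image"][150:330,220:410],(380,360),interpolation=cv2.INTER_CUBIC)
u,v=proj(c,s["tcp_pos"])[0].astype(int)
b=cv2.resize(c["image"][v-50:v+50,u-50:u+50],(400,400),interpolation=cv2.INTER_CUBIC)
o=np.zeros((400,790,3),np.uint8);o[:360,:380]=a;o[:,390:]=b;cv2.imwrite("pics/f7.png",cv2.convertScaleAbs(o[:,:,::-1],alpha=1.4));print(u,v,s["tcp_pos"],s["orientation"])
E
```

```text
time: 15.85
tcp_pos: [0.501, -0.2375, 0.1844]
orientation: [0.867, 0.499, -0.0, -0.001]
wrist_force: [0.4, -0.1, -2.5]
finger_gap: 0.007
gripper_force: 58.6
329 199 [ 0.50100633 -0.23753059  0.18444665] [ 8.66880858e-01  4.98514927e-01 -3.49145373e-04 -5.69002984e-04]
```

View pics/f7.png

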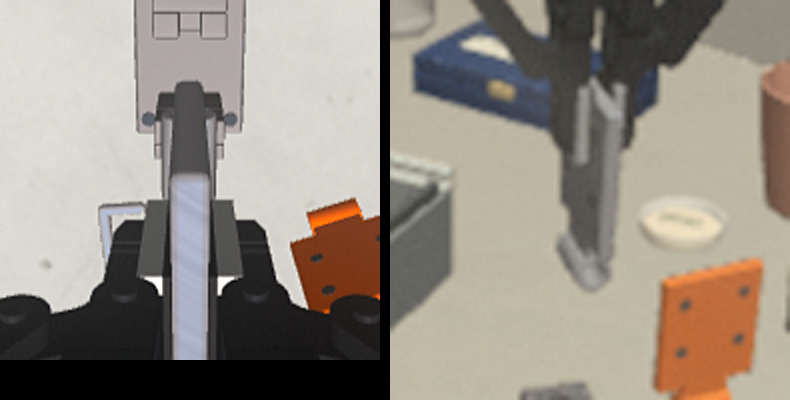

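The left crop shows the leaf's top edge centred between the pads, its near corner at full-image pixel (315,237) as expected. The right crop shows it hanging straight with its barrel down, clear of the stand. Now to above the jamb.

```bash
python3 -m pendant '[[[0,0,0],[0.526,-0.165,0],0],[[0,0,0],[0.626,-0.265,0],0],[[0,0,0],[0.626,-0.265,0],0],[[0,0,0],[0.626,-0.265,0],0],[[0,0,0],[0.626,-0.265,0],0],[[0,0,0],[0.626,-0.265,0],0],[[0,0,0],[0.626,-0.265,0],0],[[0,0,0],[0.426,-0.2,0],0],[[0,0,0],[0.3,-0.165,0],0]]'
python3 -m pendant '[[[0,0,-0.1],[0,0,0],0],[[0,0,-0.166],[0,0,0],0],[[0,0,-0.166],[0,0,0],0],[[0,0,-0.166],[0,0,0],0],[[0,0,-0.166],[0,0,0],0],[[0,0,-0.068],[0,0,0],0],[[0,0,0],[0,0,0],0],[[0,0,0],[0,0,0],0],[[0,0,0],[0,0,0],0]]'
cat > off.py <<'E'
from plant import sense
from h import *
P=[];
for _ in range(1): s=sense();P.append(s["tcp_pos"])
p=np.mean(P,0);M=R.from_quat(s["orientation"]).as_matrix()
print("shift units",((np.array([.5353,.0322,.0766])-p)@M/.05).round(3),"yaw",np.degrees(np.arctan2(M[1,0],M[0,0])).round(2),"tilt",M[2,:2].round(4),s["wrist_force"].round(1),s["tcp_pos"])
E
python3 off.py
```

```text
time: 17.08
tcp_pos: [0.5352, 0.033, 0.1841]
orientation: [0.867, 0.499, -0.001, -0.001]
wrist_force: [-0.3, -0.3, -0.1]
finger_gap: 0.0075
gripper_force: 58.5
time: 18.2
tcp_pos: [0.5358, 0.0319, 0.1851]
orientation: [0.592, 0.806, -0.0, -0.0]
wrist_force: [-0.4, 1.1, -1.8]
finger_gap: 0.0071
gripper_force: 58.5
shift units [ 0.01  -0.007  2.171] yaw 107.43 tilt [ 0.     -0.0003] [-0.4  1.1 -1.8] [0.53580519 0.03185167 0.18513726]
```

Aligned to within 0.5 mm. Descend to just above the knuckles, then in small steps watching the force.

```bash
python3 -m pendant '[[[0,0,0],[0,0,0.3],0],[[0,0,0],[0,0,0.4],0],[[0,0,0],[0,0,0.4],0],[[0,0,0],[0,0,0.3],0],[[0,0,0],[0,0,0.2],0],[[0,0,0],[0,0,0],0],[[0,0,0],[0,0,0],0]]';python3 off.py
python3 -m pendant '[[[0,0,0],[0,0,0.08],0],[[0,0,0],[0,0,0.08],0],[[0,0,0],[0,0,0.04],0],[[0,0,0],[0,0,0.04],0]]'
```

```text
time: 19.08
tcp_pos: [0.5365, 0.0319, 0.1059]
orientation: [0.591, 0.806, 0.0, 0.0]
wrist_force: [0.2, 0.4, -2.7]
finger_gap: 0.0069
gripper_force: 58.5
shift units [ 0.013 -0.023  0.587] yaw 107.48 tilt [-0.0004  0.0012] [ 0.2  0.4 -2.7] [0.53654393 0.0319259  0.10594358]
time: 19.58
tcp_pos: [0.5358, 0.0319, 0.0931]
orientation: [0.591, 0.806, -0.0, -0.0]
wrist_force: [-1.2, -0.2, -1.6]
finger_gap: 0.0071
gripper_force: 58.5
```

```bash
python3 off.py
python3 - <<'E'
from plant import sense,cams
import cv2,numpy as np
from h import *
# check petri/guard etc not needed; knuckles vs leaf in scene view: predicted pixels
s=sense();d=cams.snapshot("wrist");g=d["image"].astype(int)
for v in range(150,250,6): print(v,[int(g[v,u].mean()) for u in range(280,350,2)])
E
```

```text
shift units [ 0.009 -0.008  0.33 ] yaw 107.48 tilt [ 0.     -0.0001] [-1.2 -0.2 -1.6] [0.53580758 0.03190952 0.09310907]
150 [116, 116, 117, 116, 117, 116, 116, 116, 116, 116, 114, 114, 114, 115, 116, 115, 115, 115, 115, 114, 116, 116, 117, 117, 115, 115, 116, 117, 76, 95, 175, 179, 177, 181, 181]
156 [115, 115, 115, 116, 114, 114, 115, 115, 115, 115, 116, 115, 116, 116, 116, 117, 116, 117, 116, 117, 116, 116, 120, 55, 58, 60, 59, 59, 74, 113, 175, 177, 176, 180, 179]
162 [117, 117, 116, 115, 114, 113, 113, 114, 113, 114, 118, 67, 68, 59, 76, 102, 113, 125, 126, 124, 111, 64, 67, 67, 67, 75, 76, 75, 75, 83, 175, 176, 176, 180, 181]
168 [117, 116, 116, 116, 117, 116, 115, 115, 114, 113, 117, 94, 114, 126, 134, 133, 133, 136, 136, 132, 130, 118, 140, 141, 143, 137, 135, 133, 135, 125, 177, 176, 175, 182, 179]
174 [112, 114, 114, 115, 116, 115, 116, 116, 115, 114, 117, 94, 116, 129, 134, 134, 132, 136, 135, 131, 129, 116, 141, 141, 141, 138, 135, 133, 132, 112, 176, 175, 176, 182, 178]
180 [114, 113, 114, 114, 114, 114, 114, 115, 115, 115, 118, 93, 117, 130, 135, 134, 133, 135, 135, 131
[... 1243 characters left out ...]
, 169, 172, 175, 173, 173]
228 [118, 117, 116, 118, 120, 118, 117, 116, 118, 118, 89, 113, 130, 51, 54, 58, 57, 55, 57, 55, 55, 53, 73, 84, 112, 138, 137, 97, 76, 166, 168, 171, 176, 172, 173]
234 [120, 119, 118, 119, 117, 117, 115, 115, 116, 117, 101, 114, 112, 52, 54, 56, 55, 55, 54, 54, 55, 54, 45, 83, 53, 55, 56, 54, 87, 166, 167, 171, 176, 170, 173]
240 [117, 118, 118, 118, 118, 117, 117, 117, 118, 119, 102, 116, 74, 120, 121, 122, 122, 125, 126, 125, 125, 109, 76, 79, 54, 55, 56, 55, 79, 165, 167, 171, 174, 169, 173]
246 [119, 119, 119, 118, 118, 118, 119, 118, 118, 119, 121, 117, 68, 126, 134, 132, 129, 130, 133, 133, 132, 116, 82, 72, 79, 89, 88, 88, 75, 168, 167, 171, 173, 168, 172]
```

In the same view the jamb knuckle and the leaf barrel line up within about 1 mm across, and the barrel end clears the knuckle along the bore by about 1–2 mm. Lowering the rest.

```bash
python3 -m pendant '[[[0,0,0],[0,0,0.04],0],[[0,0,0],[0,0,0.04],0],[[0,0,0],[0,0,0.04],0],[[0,0,0],[0,0,0],0]]'
```

```text
time: 20.12
tcp_pos: [0.5357, 0.0319, 0.087]
orientation: [0.591, 0.806, -0.0, -0.0]
wrist_force: [0.5, -0.3, -2.2]
finger_gap: 0.0072
gripper_force: 58.5
```

```bash
python3 -m pendant '[[[0,0,0],[0,0,0.04],0],[[0,0,0],[0,0,0.04],0],[[0,0,0],[0,0,0.04],0],[[0,0,0],[0,0,0],0]]'
```

```text
time: 20.62
tcp_pos: [0.5357, 0.0319, 0.081]
orientation: [0.591, 0.806, -0.0, -0.0]
wrist_force: [0.5, 0.2, -1.3]
finger_gap: 0.0073
gripper_force: 58.5
```

```bash
python3 -m pendant '[[[0,0,0],[0,0,0.04],0],[[0,0,0],[0,0,0.04],0],[[0,0,0],[0,0,0],0],[[0,0,0],[0,0,0],0],[[0,0,0],[0,0,0],0]]'; python3 off.py
```

```text
time: 21.25
tcp_pos: [0.536, 0.0319, 0.0773]
orientation: [0.591, 0.806, 0.0, 0.0]
wrist_force: [-0.3, -0.1, -2.3]
finger_gap: 0.0072
gripper_force: 58.5
shift units [ 0.01  -0.011  0.015] yaw 107.48 tilt [-0.      0.0001] [-0.3 -0.1 -2.3] [0.53596848 0.0319118  0.07734256]
```

No contact, only the leaf's weight. A last numeric check of the leaf in the grip and the guard before handing in.

Run:
```python
from plant import sense,cams
import numpy as np
from h import *
d=cams.snapshot("wrist");g=d["image"].astype(int)
w=np.load("pics/w7.npy",allow_pickle=True).item()["image"].astype(int)
b=lambda i:[v for v in range(220,260) if i[v,315].mean()>100][0:1]
print("top-edge corner row then/now",b(w),b(g))
print("col315",[int(g[v,315].mean()) for v in range(150,236,4)],"col302",[int(g[v,302].mean()) for v in range(150,250,4)])
c=cams.snapshot("scene");t=c["image"].mean(2)
y=np.array([-.298,.9545]);p=np.array([.5353,.0322])+y*.07  # enclosure origin
T0=np.array([.5134,.1031]);print("tab along y at start",(T0-p)@y)
for q in(.10,.115,.13):
  P=np.r_[p+y*((T0-p)@y+q),.095];print(q,proj(c,P))
v,u=np.nonzero(t[140:185,170:225]<45);print(len(u),u.mean()+170,v.mean()+140)
print(sense()["tcp_pos"],sense()["wrist_force"])
```

```text
top-edge corner row then/now [238] [238]
col315 [115, 114, 118, 113, 137, 139, 137, 137, 137, 137, 103, 57, 58, 58, 57, 57, 56, 57, 58, 56, 56, 56] col302 [116, 115, 116, 118, 60, 107, 109, 109, 109, 112, 113, 114, 117, 115, 55, 109, 110, 110, 111, 114, 115, 115, 118, 117, 119]
tab along y at start 0.004209052499999991
0.1 [[195.40078599 174.2264459 ]]
0.115 [[190.87141391 173.02870135]]
0.13 [[186.39538874 171.84506383]]
155 193.89032258064515 175.69032258064516
[0.53595797 0.03190419 0.07735482] [-0.41294057 -0.11867102 -3.20034183]
```

```bash
python3 -c "
from plant import manip
print(manip.job_done())"
```

```text
the job is handed in; nothing more can be done
None
```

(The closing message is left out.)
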